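# Pin the turner together and draw it from its dock

## Task

Push the loose red-knobbed pin fully down through the hole in the turner's handle socket, so that it locks the steel blade part to the handle, and let go of it. Then take the turner by its black handle, draw it straight back out of the slot in its dock, turn it so that the blade points up at about 45 degrees, and finish while still holding it still like that, pinned together and with all of it at least 10 cm above the worktop. Do not pull the blade out of its slot before the pin is in, and leave the other things on the worktop where they are.

Things in the scene. Friction and masses are not known exactly. Their poses are not given: they have to be found in the camera images.
- dock: Fixed light wood dock, 345x112x12 mm. Origin on the worktop below the pin hole; x from handle to blade, z up. Rails with lips (x -34 to 22 mm, to z = 60 mm, 58 mm wide) carry the socket, underside at z = 52 mm; a rear rest (x -166 to -150 mm) the handle's end; between them the handle has 40 mm of free room below. A block at x = 95 to 165 mm, 104 mm wide, top at z = 84 mm, holds the blade's slot
- slot_mouth (a point): Centre of the slot's mouth, in the block's face towards the handle. The slot is 80 mm wide, 10 mm high, open only towards the handle (dock -x); the blade (76 mm wide, 4 mm thick) lies on its floor and reaches 55 mm in, so the turner must go back level along dock -x by 60 mm or more before it can rise
- handle_grip (a point): Where to take the loose handle: centre of the black grip, 22x22 mm in section, about z = 65 mm; x to the blade, z up. The grip runs x = -100 to +35 mm from here, then the dark steel socket (60 long, 40 wide, 26 mm high). Pin hole axis at x = +70 mm. Handle about 200 g, blade part 70 g (each up to 30 % off), pin 30 g; the whole balances about 15 to 60 mm ahead of here
- handle_hole (a point): Centre of the pin hole's mouth on top of the handle's socket, about z = 78 mm; z along the hole, outwards. The hole is 11 mm wide and runs straight down 26 mm through the socket's top plate, the blade part's tang and the bottom plate, already in line; 40 mm of free room below
- handle_end (a point): Centre of the rear end of the handle, 100 mm behind handle_grip
- head_hole (a point): Centre of the 11 mm hole in the tang (26 mm wide, 8 mm thick) of the loose steel blade part, inside the socket; x towards the blade, z up in the dock
- blade_tip (a point): Middle of the far edge of the slotted steel blade (76 wide, 80 long, 4 mm thick), 150 mm beyond the pin hole
- pin_knob (a point): Centre of the red round knob, 16 mm across, 40 mm tall, of the loose steel pin; z from tip to knob. Below the knob a collar (18 mm across, 3 mm) and a shank 8 mm across, 36 mm long, with a tapered tip; the tip is 59 mm and the collar's underside 23 mm below this point. The pin starts upright in its stand, this point 69 mm over the worktop
- pin_seat (a point): Centre of the underside of the pin's collar, which lies on the socket's top face when the pin is fully in
- pin_stand: Fixed light-wood block 56x56 mm on a 64 mm foot, top at z = 46 mm, with an 11 mm hole in which the pin stands; on the left or the right of the dock. Origin under its centre, z up. (Keep the arm clear of the wall cabinet on the right, which hangs from 0.47 m up where x is over 0.48 m and y below -0.43 m)
- cream_jug: small cream-white jug with a handle, about 57x90 mm, 73 high; bystander on the side opposite the pin stand. Origin under its centre
- jar_coffee: clear jar, 68 mm across, 140 high, with brown contents; bystander at the back right. Origin under its centre
- jar_sugar: clear jar, 80 mm across, 163 high, with white contents; bystander at the back right. Origin under its centre
- lemon: yellow lemon, 71x53x51 mm; bystander on the right. Origin under its centre
- mug_b: spotted mug with a handle, 92x127 mm, 93 high; bystander on the left. Origin under its centre
- handle: The turner's handle as a whole (black grip bar and dark steel socket, 195 mm long); origin on the hole's axis at the socket's underside, x towards the blade
- head: The loose steel blade part (tang, neck, blade; 175 mm long); origin on its hole's axis at the tang's underside, x towards the blade tip
- pin: The loose pin as a whole, 79 mm long; origin at the tip of the shank, z towards the knob
There are look-alikes about, which are no part of the job. Of the things that look like the handle, the larger one is meant.

How it is judged:
On the way, in this order (a step that is already met when the one before it is completed fails the run):
1. the pin is fully down through the socket and let go (distance between pin_seat and handle_hole below 0.006 m and angle between the z axis of pin_seat and the z axis of handle_hole, either way round below 0.2 rad and x of head_hole in the frame of handle_hole between -0.007 and 0.007 m and y of head_hole in the frame of handle_hole between -0.007 and 0.007 m and angle between the x axis of head_hole and the x axis of handle_hole, either way round below 0.2 rad and contact force between the fingers and pin below 0.3 N), for 0.2 s.
2. the pinned turner, held by the handle, is drawn out of the slot (distance between pin_seat and handle_hole below 0.006 m and angle between the z axis of pin_seat and the z axis of handle_hole, either way round below 0.2 rad and x of head_hole in the frame of handle_hole between -0.007 and 0.007 m and y of head_hole in the frame of handle_hole between -0.007 and 0.007 m and angle between the x axis of head_hole and the x axis of handle_hole, either way round below 0.2 rad and x of blade_tip in the frame of slot_mouth below 0 m and contact force between the fingers and handle above 1 N), for 0.1 s.
At the end, for the whole second after the job is handed in: Fingers hold the handle still (under 3 cm/s), blade up, 29 to 61 degrees from vertical; handle end over 10 cm and blade tip over 20 cm above the worktop; turner clear of the dock; pin collar within 6 mm of its seat, pin in line within 0.2 rad; tang in the socket within 7 mm and 0.2 rad (distance between pin_seat and handle_hole below 0.006 m and angle between the z axis of pin_seat and the z axis of handle_hole, either way round below 0.2 rad and x of head_hole in the frame of handle_hole between -0.007 and 0.007 m and y of head_hole in the frame of handle_hole between -0.007 and 0.007 m and angle between the x axis of head_hole and the x axis of handle_hole, either way round below 0.2 rad and angle between handle_grip's own x axis and vertical between 0.5 and 1.07 rad and height (world z) of handle_end above 0.1 m and x of blade_tip in the frame of handle_end above 0.2 m and contact force between the fingers and handle above 1 N and contact force between dock and handle below 0.1 N and contact force between dock and head below 0.1 N and height (world z) of blade_tip above 0.2 m and linear speed of handle below 0.03 m/s); the arm keeps its last pose, push and grip.
It fails at once if the blade is pulled out of its slot by more than 3 cm without the pin in (x of blade_tip in the frame of slot_mouth below 0.025 m and not (distance between pin_seat and handle_hole below 0.012 m)).
It fails at once if a bystander is moved by more than 3 cm (distance of any of cream_jug, jar_coffee, jar_sugar, lemon, mug_b from where it was at the start of the episode above 0.03 m).
It also fails if it takes over 50 s, if anything falls off the work surface, if the arm or the gripper's body presses on something with over 40 N, if the wrist force passes 120 N, or if a joint passes its speed limit or range.

## Robot

A 6-joint arm with a two-finger parallel gripper is mounted at the origin on a cart in front of the work surface, level with it; the furniture and walls round the work are solid. World frame = base frame: x ahead of the robot, y to its left, z up, the work surface at z = 0. Lengths are in m, angles in rad, forces in N, time in s.
With the tool pointing down it reaches from about 0.375 to 0.925 m from the base axis. Payload 5.7 kg.
Tool frame: the origin (TCP) lies midway between the tips of the shut fingers; the grasp point (between the pads) lies 19 mm behind it; z points along the fingers, x is the direction in which the jaws open and shut, and the axes are right-handed (so a half turn about z gives the same grasp; the last joint's range is limited). The gripper opens to 88 mm and grips with 3 to 60 N. Pads are 20 mm wide; open, the fingers measure 115 mm over their backs; the gripper's body (75 mm by 178 mm) begins 61 mm behind the grasp point.
Start: joints at [-1.411, 0.359, 1.51, -0, 1.272, -0.115], TCP at [0.163, -0.577, 0.223] pointing down, gripper open.
Joint ranges: [-2.97, 2.97], [-1.01, 2.36], [0.21, 2.38], [-0.96, 4.11], [0.2, 2.71], [-2.98, 2.98]. Speed limits (rad/s): [2.39, 2.39, 3.14, 3.14, 3.14, 3.14].

## Interface

Orientations are given as a unit quaternion [x, y, z, w].
In Python, from bench import move_ptp, servo_line, goto_joints, move_gripper, sleep, inverse_kinematics, capture, PlanningError, close_job, spot_in, silhouettes, current_clock, current_joint_pos, current_qvel, current_joint_torque, current_position, current_orientation, current_force, current_torque, current_finger_gap gives the robot as it stands. Calls block until the motion is done:
- move_ptp(position, orientation): joint-space move of the TCP to a pose.
- servo_line(position, orientation=None, rate=0.15, contact_N=None): straight line of the TCP; orientation=None keeps the orientation; rate is the mean speed in m/s. With contact_N (N) it stops when the force on the tool has changed by that much, and returns True; else False.
- goto_joints(angles): joint-space move.
- move_gripper(opening): finger opening in m; the grip force is fixed at half the most; returns when the fingers have stopped.
- sleep(seconds).
- inverse_kinematics(position, orientation): joint angles nearest the present ones, or None.
- capture(name): name is "side" or "top" or "wrist"; returns a dict with "image" (400x640x3 uint8, blue, green, red), "range_z" (400x640 float32, m along the optical axis (not along the pixel's ray), 0 where there is no reading), "intrinsics" (3x3 intrinsics, pixels), "k1" (the pictures are not rectified: a ray, as slopes to the right and down, at radius r is drawn at 1 + k1 r^2 times it, then the intrinsics apply), "R" (3x3) and "t" (3): a world point X has camera coordinates R X + t. Camera axes: x right, y down, z forward; pixel columns grow to the right and rows downward; lengths in m; the calibration is good to about 2 mm. A picture is of the moment at which its call begins.
A pose or a line that the arm cannot do raises PlanningError and nothing moves.
- close_job(): hands the job in, once; it reports no verdict.
Trained networks look in the newest picture that a camera, given by its name, has taken for a name from the list of things; names that differ only in an ending like _2 or _b are one class to them, and where a whole thing is asked for, a point or a joint stands for the part that bears it (a point fixed in the world has none). Each returns a list of dicts, best first, with "conf" (0 to 1); they miss things now and then, are a little off and sometimes report something else, mostly with a low value. They report only what shows in the picture. A call takes as long as a camera call. They do not tell look-alikes from the thing itself.
- spot_in(camera, query): "xy" ([column, row] in pixels, amid what is visible of it).
- silhouettes(camera, query): "region" (400x640 bool, what is visible of it) and "xy" ([column, row] in pixels, amid what is visible of it).
Readings, each from a call of its own:
- current_clock(): time.
- current_joint_pos(): joint angles.
- current_qvel(): joint speeds.
- current_joint_torque(): joint torques, N m.
- current_position(): TCP position.
- current_orientation(): TCP orientation.
- current_force(): force on the tool from outside, world axes, zero at the start.
- current_torque(): the same for the moment, N m.
- current_finger_gap(): finger opening in m.
Only numpy, scipy, OpenCV 4.12 (cv2) and the standard library are available. Lean on these libraries where they do the work, as an engineer would, in place of code of your own. Each camera call takes 0.05 s, during which the arm holds its last target.

## Working session

There is one attempt and no reset: what is moved stays moved. The work goes in short steps, each a Python script; the robot and the scene stay as the last script left them, time stands still between calls to the robot, and variables do not carry over. Pictures are saved under pics/ and viewed, and the job is handed in when it is done.

```bash
ls; mkdir -p pics
python3 - <<'E'
from bench import *
import cv2
for n in ("side","top","wrist"):
    c=capture(n); cv2.imwrite(f"pics/{n}0.png",c["image"]); print(n,c["intrinsics"].tolist(),c["k1"],c["R"].round(3).tolist(),c["t"])
    for q in ("handle","pin","pin_knob","pin_stand","dock","head","handle_hole","handle_grip","slot_mouth"):
        try: print(q,[(round(d["conf"],2),[round(float(v)) for v in d["xy"]]) for d in spot_in(n,q)])
        except Exception as e: print(q,e)
print(current_clock())
E
```

```text
pics
side [[512.3658366809748, 0.0, 315.3157921909225], [0.0, 512.3658366809748, 191.8563076425709], [0.0, 0.0, 1.0]] -0.033611730165705546 [[-0.831, -0.556, 0.008], [-0.372, 0.546, -0.751], [0.413, -0.627, -0.66]] [0.47385002 0.21502265 1.4729811 ]
handle [(0.74, [348, 277]), (0.62, [315, 195]), (0.54, [226, 263])]
pin []
pin_knob [(0.38, [381, 159]), (0.21, [301, 207])]
pin_stand [(0.65, [380, 174])]
dock [(0.94, [301, 204])]
head [(0.55, [293, 179])]
handle_hole [(0.74, [315, 201]), (0.53, [350, 274])]
handle_grip [(0.73, [350, 276]), (0.56, [314, 198])]
slot_mouth [(0.68, [299, 204])]
top [[469.58931063807023, 0.0, 314.0115825247209], [0.0, 469.58931063807023, 195.06720965525935], [0.0, 0.0, 1.0]] -0.08165023001376945 [[0.008, -1.0, 0.005], [-0.984, -0.009, -0.177], [0.177, -0.004, -0.984]] [0.05519092 0.55719072 1.38897201]
handle [(0.84, [301, 208]), (0.75, [253, 282])]
pin [(0.49, [400, 234]), (0.29, [309, 194])]
pin_knob [(0.58, [399, 236])]
pin_stand [(0.57, [397, 240])]
dock [(0.74, [189, 188]), (0.64, [314, 201])]
head [(0.53, [315, 173])]
handle_hole [(0.91, [305, 204]), (0.69, [253, 282])]
handle_grip [(0.93, [301, 207]), (0.78, [254, 284])]
slot_mouth [(0.87, [317, 198]), (0.66, [305, 206])]
wrist [[314.8374723445626, 0.0, 318.1707839729138], [0.0, 314.8374723445626, 199.74291731430378], [0.0, 0.0, 1.0]] -0.0643593501292007 [[0.271, -0.963, -0.001], [-0.924, -0.26, 0.281], [-0.271, -0.076, -0.96]] [-0.59965717 -0.03389861  0.39025008]
handle []
pin []
pin_knob []
pin_stand []
dock []
head []
handle_hole []
handle_grip []
slot_mouth []
1.5
```

View pics/side0.png

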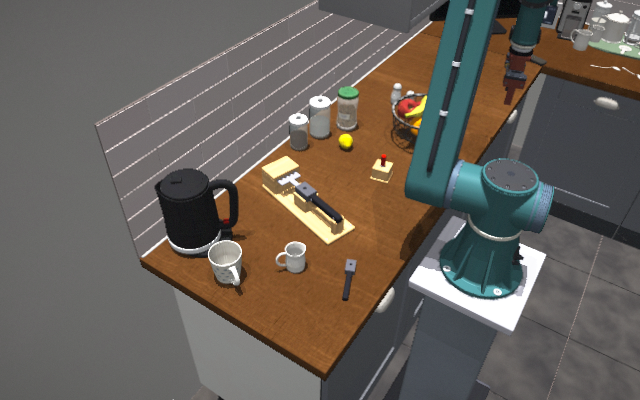

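View pics/top0.png

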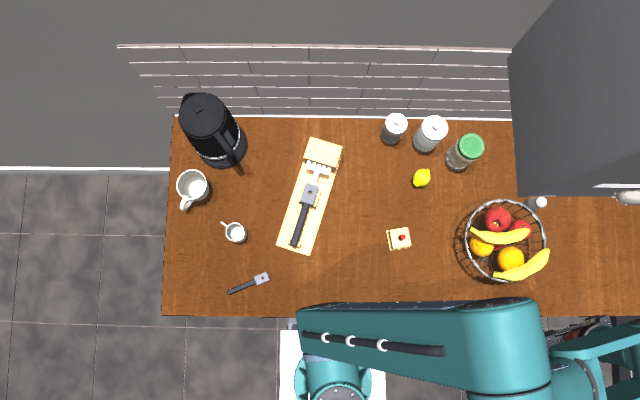

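Candidates for the handle: the one in the dock (top 301,208; side 315,198), and a small loose one on the worktop (top 253,282; side 348,277). The one in the dock is larger, so I choose that. For the pin there is only the red knob in the stand (top 401,237), while the red bit by the kettle (side 226,225) belongs to the kettle. I'll check with a close crop and measure.

```bash
cat > h.py <<'E'
from bench import *
import numpy as np, cv2
from scipy.spatial.transform import Rotation as Rn
def cloud(c):
    h,w=c["range_z"].shape
    u,v=np.meshgrid(np.arange(w),np.arange(h))
    return pix(c,np.stack([u.ravel(),v.ravel()],1).astype(float),c["range_z"].ravel()).reshape(h,w,3)
def rays(c,uv):
    D=np.array([c["k1"],0,0,0,0],float)
    return cv2.undistortPoints(np.asarray(uv,float).reshape(-1,1,2),np.asarray(c["intrinsics"],float),D).reshape(-1,2)
def pix(c,uv,z):
    s=rays(c,uv); P=np.c_[s*np.asarray(z)[:,None],z]
    return (P-c["t"])@np.asarray(c["R"])
def onplane(c,uv,zw):
    s=rays(c,uv); d=np.c_[s,np.ones(len(s))]@np.asarray(c["R"]); o=-np.asarray(c["R"]).T@c["t"]
    return o+d*((zw-o[2])/d[:,2])[:,None]
def proj(c,X):
    X=np.atleast_2d(X); P=X@np.asarray(c["R"]).T+c["t"]; s=P[:,:2]/P[:,2:]; r2=(s**2).sum(1,keepdims=True)
    s=s*(1+c["k1"]*r2); K=np.asarray(c["intrinsics"]); return s*[K[0,0],K[1,1]]+[K[0,2],K[1,2]]
def down(yaw):  # tool z down, tool x at yaw
    return Rn.from_matrix(np.array([[np.cos(yaw),np.sin(yaw),0],[np.sin(yaw),-np.cos(yaw),0],[0,0,-1]]))
E
python3 - <<'E'
from h import *
for n in ("top","side"):
    c=capture(n); P=cloud(c); im=c["image"]
    if n=="top":
        cv2.imwrite("pics/topcrop.png",cv2.resize(im[130:300,220:430],None,fx=3.5,fy=3.5,interpolation=cv2.INTER_CUBIC))
    red=(im[...,2]>120)&(im[...,1]<50)&(im[...,0]<60)
    for q in ("handle","pin_knob","pin_stand","dock","head"):
        for d in silhouettes(n,q):
            m=d["region"]&(c["range_z"]>0); p=P[m]
            if len(p)<5: continue
            xy=p[:,:2]; mu=np.median(xy,0); u,s,vt=np.linalg.svd(xy-xy.mean(0)); 
            ext=np.ptp((xy-mu)@vt.T,axis=0)
            print(n,q,round(d["conf"],2),np.round(d["xy"]),"mean",p.mean(0).round(3),"z pct",np.percentile(p[:,2],[5,50,95]).round(3),"yaw",np.degrees(np.arctan2(vt[0,1],vt[0,0])).round(1),"ext",ext.round(3))
    lab=cv2.connectedComponentsWithStats(red.astype(np.uint8))
    for s in range(1,lab[0]):
        if lab[2][s,4]>5:
            p=P[lab[1]==s]; print("red",n,lab[3][s].round(1),lab[2][s,4],np.median(p,0).round(3))
E
```

```text
top handle 0.86 [305. 208.] mean [0.508 0.088 0.075] z pct [0.069 0.076 0.082] yaw 162.4 ext [0.195 0.039]
top handle 0.69 [252. 282.] mean [0.29  0.252 0.014] z pct [-0.     0.016  0.022] yaw 113.8 ext [0.14  0.031]
top pin_knob 0.29 [305. 207.] mean [0.504 0.089 0.075] z pct [0.069 0.076 0.082] yaw 163.3 ext [0.195 0.039]
top pin_stand 0.79 [400. 240.] mean [ 0.429 -0.196  0.04 ] z pct [0.006 0.045 0.051] yaw 68.7 ext [0.079 0.078]
top dock 0.92 [314. 200.] mean [0.557 0.071 0.033] z pct [0.007 0.014 0.086] yaw 163.3 ext [0.342 0.114]
top head 0.56 [317. 169.] mean [0.63  0.052 0.063] z pct [0.057 0.064 0.07 ] yaw -122.0 ext [0.072 0.071]
red top [498.7 245.4] 7 [ 0.405 -0.498  0.072]
side handle 0.92 [317. 196.] mean [0.499 0.097 0.073] z pct [0.059 0.076 0.082] yaw 164.1 ext [0.199 0.044]
side handle 0.62 [349. 276.] mean [0.289 0.254 0.016] z pct [0.008 0.017 0.022] yaw 114.0 ext [0.14  0.027]
side pin_knob 0.38 [381. 159.] mean [ 0.43  -0.202  0.069] z pct [0.047 0.068 0.092] yaw 119.3 ext [0.125 0.018]
side pin_stand 0.68 [379. 176.] mean [ 0.425 -0.189  0.031] z pct [0.003 0.037 0.05 ] yaw -140.7 ext [0.077 0.082]
side pin_stand 0.66 [294. 177.] mean [0.638 0.051 0.065] z pct [0.06  0.065 0.069] yaw 79.5 ext [0.078 0.07 ]
side pin_stand 0.56 [316. 198.] mean [0.503 0.094 0.073] z pct [0.061 0.076 0.082] yaw 162.5 ext [0.274 0.099]
side dock 0.75 [302. 206.] mean [0.565 0.091 0.033] z pct [0.006 0.016 0.086] yaw 163.6 ext [0.448 0.181]
side head 0.71 [290. 177.] mean [0.64  0.048 0.064] z pct [0.059 0.065 0.069] yaw 84.4 ext [0.087 0.07 ]
red side [410.5 104.3] 6 [ 0.469 -0.472  0.138]
red side [403.1 111.4] 7 [ 0.481 -0.445  0.116]
red side [383.4 156.1] 11 [ 0.43  -0.197  0.089]
```

View pics/topcrop.png

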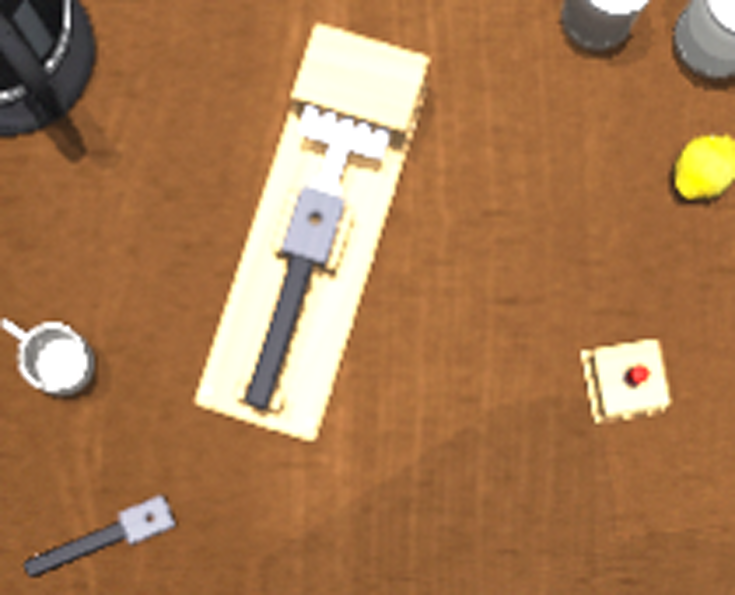

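The crop confirms the choice. The dock handle, with its hole at top (310,192), is clearly larger than the loose one, which is 14 cm long. The red knob is at top (402,237). Next I'll take wrist-camera looks over the pin and then the hole.

Run:
```python
from h import *
c=capture("top"); c2=capture("side")
print("hole",onplane(c,[[310,191.7]],.078),"knobtop",onplane(c,[[402.3,237]],.089))
w=capture("wrist"); R0=Rn.from_quat(current_orientation()); p0=np.array(current_position())
cam=-np.asarray(w["R"]).T@w["t"]; print("cam in tool",R0.inv().apply(cam-p0).round(3), "camaxis in tool",R0.inv().apply(w["R"][2]).round(3),"toolx",R0.as_matrix()[:,0].round(3))
for yaw in (73.3,-106.7):
    q=down(np.radians(yaw)).as_quat()
    for p in ([.43,-.197,.25],[.43,-.197,.06],[.56,.065,.25],[.56,.065,.09],[.5,.09,.046]):
        s=inverse_kinematics(p,q); print(yaw,p,None if s is None else np.round(s,2))
    # final
    d=np.radians(-16.7); ax=np.array([-np.sin(d),np.cos(d),0]) # dock y
    qf=(Rn.from_rotvec(-np.pi/4*ax)*down(np.radians(yaw)))
    print(qf.as_matrix()[:,2]); s=inverse_kinematics([.5,.05,.35],qf.as_quat()); print("final",None if s is None else np.round(s,2))
```

```text
hole [[0.56174022 0.07242037 0.078     ]] knobtop [[ 0.4265705  -0.20071388  0.089     ]]
cam in tool [-0.    -0.077 -0.161] camaxis in tool [-0.001  0.281  0.96 ] toolx [ 0.271 -0.962 -0.   ]
73.3 [0.43, -0.197, 0.25] [-0.58  0.15  1.74 -0.    1.26 -1.86]
73.3 [0.43, -0.197, 0.06] [-0.58  0.41  1.95 -0.    0.78 -1.86]
73.3 [0.56, 0.065, 0.25] [-0.01  0.28  1.55 -0.    1.31 -1.29]
73.3 [0.56, 0.065, 0.09] [-0.01  0.46  1.73 -0.    0.95 -1.29]
73.3 [0.5, 0.09, 0.046] [ 0.04  0.47  1.89 -0.    0.79 -1.24]
[ 0.67728278 -0.20319457 -0.70710678]
final [ 0.23 -0.18  2.08 -0.65  0.62 -0.63]
-106.7 [0.43, -0.197, 0.25] [-0.58  0.15  1.74 -0.    1.26  1.29]
-106.7 [0.43, -0.197, 0.06] [-0.58  0.41  1.95 -0.    0.78  1.29]
-106.7 [0.56, 0.065, 0.25] [-0.01  0.28  1.55 -0.    1.31  1.86]
-106.7 [0.56, 0.065, 0.09] [-0.01  0.46  1.73 -0.    0.95  1.86]
-106.7 [0.5, 0.09, 0.046] [ 0.04  0.47  1.89 -0.    0.79  1.9 ]
[ 0.67728278 -0.20319457 -0.70710678]
final [ 0.23 -0.18  2.08 -0.65  0.62  2.51]
```

Run:
```python
from h import *
q=down(np.radians(73.3)).as_quat()
move_ptp([.427,-.20,.22],q)
c=capture("wrist"); cv2.imwrite("pics/w1.png",c["image"]); np.savez("w1.npz",**c)
for k in ("pin_knob","pin_stand","pin"): print(k,[(round(d["conf"],2),np.round(d["xy"],1)) for d in spot_in("wrist",k)])
move_ptp([.56,.072,.22],q)
c=capture("wrist"); cv2.imwrite("pics/w2.png",c["image"]); np.savez("w2.npz",**c)
for k in ("handle_hole","handle","head","slot_mouth"): print(k,[(round(d["conf"],2),np.round(d["xy"],1)) for d in spot_in("wrist",k)])
print(current_clock(),current_force())
```

```text
pin_knob [(0.74, array([318. , 186.8]))]
pin_stand [(0.74, array([318.9, 174.4])), (0.44, array([317. , 190.3]))]
pin [(0.77, array([318.9, 190.1]))]
handle_hole [(0.94, array([324.3, 126.5]))]
handle [(0.78, array([325.5, 126.9]))]
head [(0.82, array([323.1, 253.9])), (0.71, array([200.9, 369.4])), (0.21, array([320.4, 127.4]))]
slot_mouth [(0.59, array([310.7, 149.3]))]
5.5417 [ 0.12570897  0.42589109 -1.11798393]
```

View pics/w1.png

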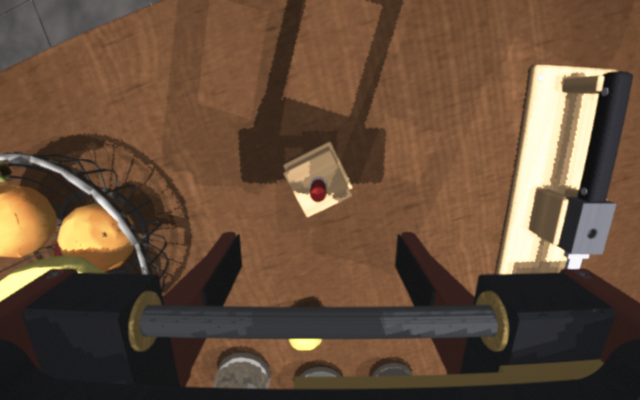

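View pics/w2.png

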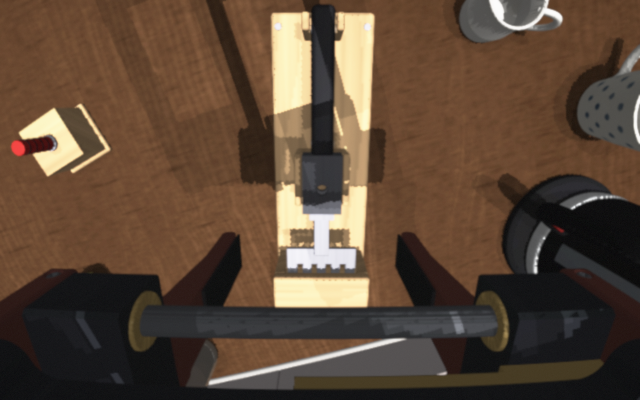

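Run:
```python
from h import *
L=lambda f:{k:v for k,v in np.load(f).items()}
c=L("w1.npz"); im=c["image"].astype(int)
red=((im[...,2]>60)&(im[...,2]>2.5*im[...,1])&(im[...,2]>2.5*im[...,0])).astype(np.uint8); red[:,:280]=0; red[:,360:]=0; red[215:]=0; red[:160]=0
ys,xs=np.nonzero(red); print("red",len(xs),xs.min(),xs.max(),ys.min(),ys.max(),xs.mean(),ys.mean())
a=np.linspace(0,2*np.pi,40)
from scipy.optimize import least_squares
def mask(x,y):
    pts=np.vstack([np.c_[x+.008*np.cos(a),y+.008*np.sin(a),0*a+z] for z in (.089,.049)])
    h=cv2.convexHull((proj(c,pts)*8).astype(np.float32)).round().astype(np.int32)
    m=np.zeros((400,640),np.uint8); cv2.fillConvexPoly(m,h,1,lineType=8,shift=3); return m
best=max(((mask(x,y)&red).sum()/(mask(x,y)|red).sum(),x,y) for x in np.arange(.415,.44,.0005) for y in np.arange(-.212,-.188,.0005))
print("knob IoU,x,y",best); print(proj(c,[[best[1],best[2],.089]]))
P=cloud(c); print("knob top z",np.percentile(P[red>0][:,2],[5,50,95]))
cv2.imwrite("pics/w1c.png",cv2.resize(c["image"][140:230,270:370],None,fx=6,fy=6,interpolation=cv2.INTER_CUBIC))
d=L("w2.npz"); cv2.imwrite("pics/w2c.png",cv2.resize(d["image"][140:290,260:390],None,fx=4,fy=4,interpolation=cv2.INTER_CUBIC))
P=cloud(d); 
g=cv2.cvtColor(d["image"],cv2.COLOR_BGR2GRAY)[178:198,310:334]; print(g)
print("hole(321,188)",onplane(d,[[321,188]],.078))
# socket top & grip pixels at height
m=(P[...,2]>.0765)&(P[...,2]<.082)
m[:, :290]=0;m[:,352:]=0;m[:140]=0;m[215:]=0
p=P[m]; r=cv2.minAreaRect(p[:,:2].astype(np.float32)); print("socket",m.sum(),r,p[:,2].mean())
```

```text
red 195 311 324 182 200 317.63589743589745 191.5076923076923
knob IoU,x,y (np.float64(0.529891304347826), np.float64(0.4275), np.float64(-0.20299999999999999))
[[316.01722681 192.65471027]]
knob top z [0.07394652 0.08759757 0.08899873]
[[74 74 75 73 71 66 58 55 55 55 56 55 54 54 54 55 55 55 54 53 55 54 56 56]
 [74 74 75 72 66 60 57 55 55 54 55 55 53 53 55 54 55 55 54 54 55 55 56 54]
 [75 75 73 73 66 58 56 56 55 56 54 54 54 53 54 54 55 56 54 55 54 56 54 54]
 [73 74 74 73 68 58 55 55 55 54 54 54 54 54 54 54 54 55 54 54 56 55 55 56]
 [73 74 74 74 69 60 57 55 55 54 56 54 53 52 53 53 53 54 53 55 54 55 54 54]
 [73 74 75 75 71 65 58 55 55 54 53 54 53 53 53 55 55 54 53 53 56 55 54 54]
 [72 72 73 74 71 67 59 55 56 55 57 60 59 58 55 54 54 53 53 54 54 55 55 54]
 [69 73 73 71 65 61 56 56 60 67 75 81 80 74 67 60 54 55 54 53 54 54 54 54]
 [68 72 73 69 63 58 55 61 76 87 91 93 92 88 82 71 58 54 54 53 55 55 54 54]
 [65 71 74 72 66 58 53 63 81 94 97 96 94 92 86 73 57 50 52 53 56 56 54 55]
 [66 69 71 71 66 57 52 55 71 85 92 90 88 86 79 65 54 52 52 54 55 53 55 54]
 [60 64 66 63 62 56 53 54 57 64 69 70 70 66 60 55 54 53 51 53 55 54 54 54]
 [52 53 57 58 58 56 52 57 58 55 51 52 52 52 53 56 56 51 50 54 55 53 52 52]
 [44 47 50 53 54 50 48 54 62 61 60 57 57 59 60 60 55 48 49 51 53 50 47 47]
 [42 43 47 50 46 45 43 49 60 64 66 65 65 64 63 54 47 45 46 47 48 45 44 43]
 [43 42 43 44 44 43 41 43 47 55 60 64 62 58 55 45 40 41 42 43 44 44 42 42]
 [43 43 43 43 43 44 42 42 41 43 48 51 50 46 44 40 40 43 42 43 43 42 44 42]
 [43 42 43 43 44 43 43 41 41 39 39 40 40 39 40 40 41 43 43 43 43 44 42 43]
 [43 42 43 43 42 44 42 43 41 40 40 40 39 41 43 42 43 42 43 42 43 44 43 42]
 [43 42 43 41 43 43 43 43 43 43 42 42 41 42 43 42 42 42 41 41 43 44 43 44]]
hole(321,188) [[0.55964478 0.07378729 0.078     ]]
socket 1749 ((0.5502123832702637, 0.07757649570703506), (0.0399845615029335, 0.07371164113283157), 73.69771575927734) 0.07727106417191122
```

View pics/w2c.png

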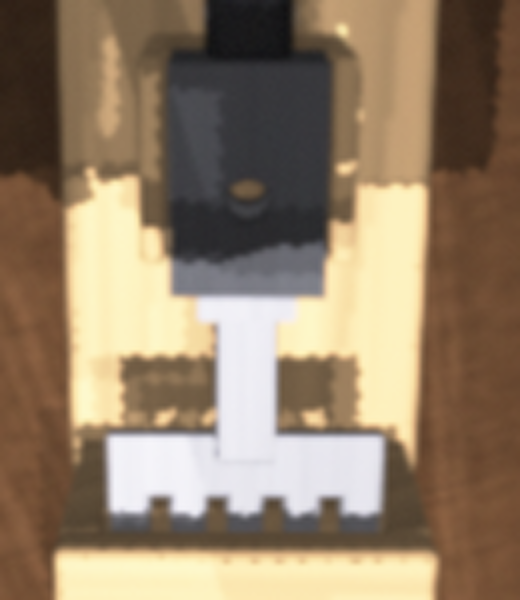

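View pics/w1c.png

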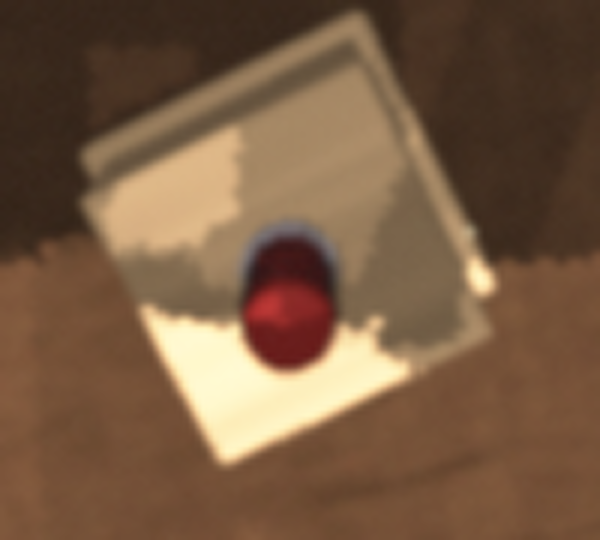

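Run:
```python
from h import *
L=lambda f:{k:v for k,v in np.load(f).items()}
c=L("w1.npz"); d=L("w2.npz"); a=np.linspace(0,2*np.pi,60)
im=c["image"].astype(int)
red=((im[...,2]>1.9*im[...,1]+8)&(im[...,2]>2*im[...,0])&(im[...,1]<45)); 
sub=red[172:208,304:334]; 
red2=np.zeros_like(red,np.uint8); red2[172:208,304:334]=sub
n,l,s,ce=cv2.connectedComponentsWithStats(red2); k=1+s[1:,4].argmax(); print("knob",s[k],ce[k]); red2=(l==k).astype(np.uint8)
def mask(c,x,y,r,zs,S=4):
    pts=np.vstack([np.c_[x+r*np.cos(a),y+r*np.sin(a),0*a+z] for z in zs])
    h=cv2.convexHull(proj(c,pts).astype(np.float32))[:,0]
    return h
def iou(h,red):
    m=np.zeros((400,640),np.uint8); cv2.fillConvexPoly(m,(h*16).round().astype(np.int32),1,shift=4); return (m&red).sum()/(m|red).sum()
res=sorted([(iou(mask(c,x,y,.008,(.089,.049)),red2),x,y) for x in np.arange(.42,.436,.0005) for y in np.arange(-.21,-.192,.0005)],reverse=True)[:8]
print(np.array(res).round(4)); kn=np.array(res)[:,1:].mean(0)
h=mask(c,*kn,.008,(.089,.049)); print(h.min(0),h.max(0))
for x,y in [(.5600,.0735),(.559,.0735),(.5585,.074)]:
    h=mask(d,x,y,.0055,(.078,)); print("hole",x,y,h.min(0),h.max(0),proj(d,[[x,y,.078]]))
q=down(np.radians(73.3)); 
for z in (0,-.019): print("TCP proj",proj(d,[[.56,.072,.22-z]]))
print("tip of held pin",proj(d,[[.56,.072,.22-.059]]))
```

```text
knob [311 181  15  20 204] [317.93137255 190.60784314]
[[ 0.5484  0.4285 -0.2025]
 [ 0.5484  0.427  -0.202 ]
 [ 0.5469  0.429  -0.2005]
 [ 0.5469  0.4275 -0.202 ]
 [ 0.5455  0.4295 -0.2025]
 [ 0.5455  0.429  -0.2015]
 [ 0.5455  0.429  -0.2025]
 [ 0.5455  0.4285 -0.2005]]
[309.25284 176.31934] [325.88226 201.21873]
hole 0.56 0.0735 [315.2922  183.01863] [326.36475 193.75557] [[320.82505078 188.41315586]]
hole 0.559 0.0735 [314.99893 182.07382] [326.081   192.82887] [[320.53656003 187.47741737]]
hole 0.5585 0.074 [315.33472 181.4583 ] [326.4228  192.22514] [[320.87532608 186.86780246]]
TCP proj [[320.29793147 251.80969657]]
TCP proj [[320.53866153 268.36780182]]
tip of held pin [[319.78644158 216.74045188]]
```

The wrist views show the knob's top disc at (318,194) and the hole's mouth at (321,189). That puts the knob at about (0.4287,-0.2011) and the hole at about (0.561,0.0735). Both agree with the top camera within 2 mm. Now I'll grasp the pin.

Run:
```python
from h import *
q=down(np.radians(73.3)).as_quat()
move_ptp([.4287,-.2011,.16],q)
servo_line([.4287,-.2011,.058],q,rate=.12)
f0=np.array(current_force())
move_gripper(0.0); print("gap",current_finger_gap(),np.array(current_force())-f0, current_position())
servo_line([.4287,-.2011,.16],q,rate=.12)
print("gap",current_finger_gap())
move_ptp([.56,.072,.22],q)
c=capture("wrist"); cv2.imwrite("pics/w3.png",c["image"]); np.savez("w3.npz",**c)
cv2.imwrite("pics/w3c.png",cv2.resize(c["image"][170:300,250:390],None,fx=4.5,fy=4.5,interpolation=cv2.INTER_CUBIC))
c=capture("side"); np.savez("s3.npz",**c); p=proj(c,[[.56,.072,.2]])[0].astype(int); print(p)
cv2.imwrite("pics/s3c.png",cv2.resize(c["image"][p[1]-50:p[1]+50,p[0]-60:p[0]+60],None,fx=5,fy=5,interpolation=cv2.INTER_CUBIC))
print(current_clock(),current_position())
```

```text
gap 0.015306083320031959 [-0.27549885  0.19600141 -0.39240818] [ 0.42869587 -0.20109556  0.05798497]
gap 0.015305332999137056
[305 156]
11.1167 [0.55951003 0.07061607 0.21951253]
```

View pics/w3c.png

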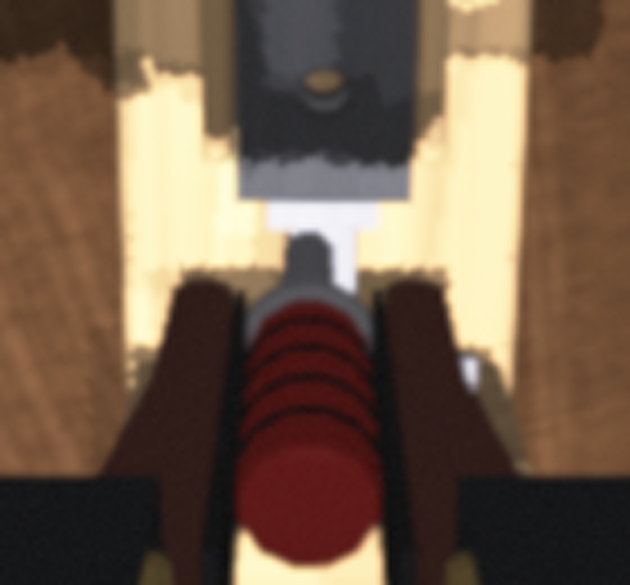

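View pics/s3c.png

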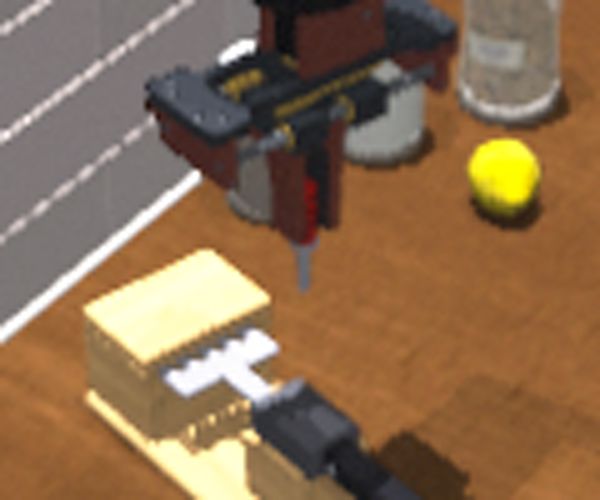

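Run:
```python
from h import *
print("pos now",current_position(),current_orientation(),down(np.radians(73.3)).as_quat(), current_joint_pos())
L=lambda f:{k:v for k,v in np.load(f).items()}
d=L("w3.npz"); R=np.asarray(d["R"]); cam=-R.T@d["t"]; print("cam",cam)
# predicted TCP from camera pose
yaw=np.radians(73.3); tx=np.array([np.cos(yaw),np.sin(yaw),0]); ty=np.array([np.sin(yaw),-np.cos(yaw),0])
tcp=cam+.077*ty+np.array([0,0,-.161]); print("tcp from cam",tcp)
a=np.linspace(0,2*np.pi,90)
def ext(x,y,z,r):
    h=proj(d,np.c_[x+r*np.cos(a),y+r*np.sin(a),0*a+z]); return np.r_[h.min(0),h.max(0)].round(1)
for dx,dy in ((0,0),(-.001,0),(0,-.001),(-.001,-.001)):
    x,y=tcp[:2]+dx*tx[:2]+dy*ty[:2]; z=tcp[2]
    print(dx,dy,"knobtop",ext(x,y,z+.031,.008),"collar",ext(x,y,z-.009,.009),"shank",ext(x,y,z-.03,.004),"tip",ext(x,y,z-.048,.002))
sc=lambda X,Y:(X/4.5+250-.39,Y/4.5+170-.39)
print("meas knob L,R,bottom",sc(237,566),sc(383,445),"collar",sc(243,282),sc(374,282),"shank/tip",sc(286,233),sc(333,233))
print("hole center w3",sc(324,92),onplane(d,[sc(324,92)],.078), "hole edges",sc(303,68),sc(345,112))
```

```text
pos now [0.55951003 0.07061607 0.21951253] [ 8.02771338e-01  5.96286706e-01 -5.67531406e-04 -1.44271603e-04] [0.80229687 0.59692524 0.         0.        ] [ 3.36732447e-03  3.10748617e-01  1.59225354e+00 -4.66901281e-04
  1.23967527e+00 -1.27421595e+00]
cam [0.48498416 0.09336271 0.38053142]
tcp from cam [0.55873649 0.07123595 0.21953142]
0 0 knobtop [301.3 264.3 335.5 294.5] collar [303.1 229.9 333.7 258. ] shank [312.2 225.  324.5 236.4] tip [315.5 218.5 321.2 223.8]
-0.001 0 knobtop [299.2 264.3 333.4 294.5] collar [301.4 229.9 332.  258. ] shank [310.7 225.  323.  236.4] tip [314.1 218.5 319.8 223.8]
0 -0.001 knobtop [301.3 262.4 335.6 292.7] collar [303.1 228.3 333.7 256.4] shank [312.2 223.5 324.5 235. ] tip [315.5 217.1 321.2 222.5]
-0.001 -0.001 knobtop [299.1 262.4 333.4 292.7] collar [301.3 228.3 332.  256.4] shank [310.7 223.5 323.  235. ] tip [314.1 217.1 319.8 222.5]
meas knob L,R,bottom (302.2766666666667, 295.3877777777778) (334.7211111111111, 268.4988888888889) collar (303.61, 232.27666666666667) (332.7211111111111, 232.27666666666667) shank/tip (313.16555555555556, 221.38777777777779) (323.61, 221.38777777777779)
hole center w3 (321.61, 190.05444444444447) [[0.5612462  0.07387278 0.078     ]] hole edges (316.9433333333333, 184.72111111111113) (326.2766666666667, 194.4988888888889)
```

View pics/w3.png

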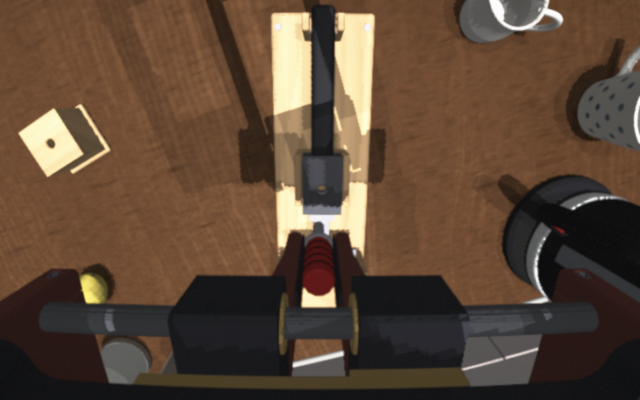

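```bash
cat >> h.py <<'E'
QY=down(np.radians(73.3)).as_quat()
def settle(target,q=QY,rate=.1,n=2):
    target=np.array(target,float); cmd=target.copy()
    servo_line(cmd,q,rate=rate); 
    for _ in range(n):
        cmd=cmd+(target-np.array(current_position())); servo_line(cmd,q,rate=.05)
    return cmd
E
python3 - <<'E'
from h import *
cmd=settle([.5607,.0736,.137]); print(cmd,current_position())
c=capture("wrist"); np.savez("w4.npz",**c)
cv2.imwrite("pics/w4c.png",cv2.resize(c["image"][170:300,250:390],None,fx=5,fy=5,interpolation=cv2.INTER_CUBIC))
c=capture("side"); np.savez("s4.npz",**c); p=proj(c,[[.56,.072,.1]])[0].astype(int); print(p)
cv2.imwrite("pics/s4c.png",cv2.resize(c["image"][p[1]-40:p[1]+40,p[0]-50:p[0]+50],None,fx=7,fy=7,interpolation=cv2.INTER_CUBIC))
print(current_clock())
E
```

```text
[0.56041193 0.07357476 0.13647133] [0.56047236 0.07356238 0.13656438]
[305 182]
12.7
```

View pics/w4c.png

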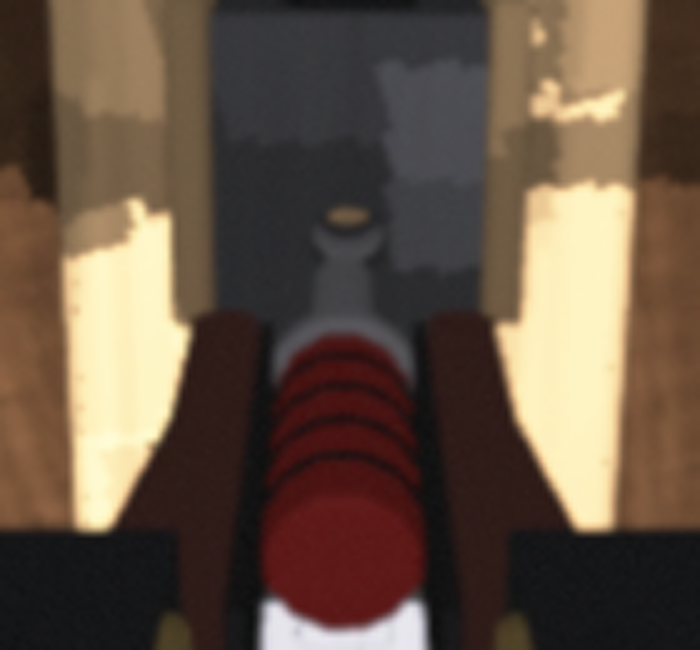

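View pics/s4c.png

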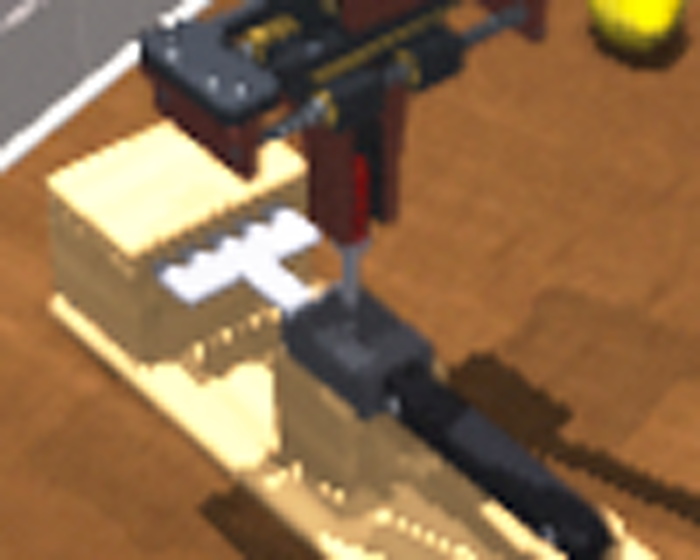

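Run:
```python
from h import *
L=lambda f:{k:v for k,v in np.load(f).items()}
d=L("w4.npz"); R=np.asarray(d["R"]); cam=-R.T@d["t"]
yaw=np.radians(73.3); tx=np.array([np.cos(yaw),np.sin(yaw),0]); ty=np.array([np.sin(yaw),-np.cos(yaw),0])
tcp=cam+.077*ty+np.array([0,0,-.161]); print("tcp from cam",tcp)
a=np.linspace(0,2*np.pi,90)
def ext(p,z,r):
    h=proj(d,np.c_[p[0]+r*np.cos(a),p[1]+r*np.sin(a),0*a+z]); h=(h+.4-[250,170])*5; return np.r_[h.min(0),h.max(0)].round(0)
for dy in (0,.001,.002):
    p=tcp+dy*ty; z=tcp[2]
    print(dy,"knobtop",ext(p,z+.031,.008),"collar",ext(p,z-.009,.009),"tip",ext(p,z-.048,.002),"shank end", ext(p,z-.040,.004),"if at .078",ext(p,.078,.0055))
for x,y in ((.5612,.0739),(.5605,.0735),(.562,.0735)): print("hole",x,y,ext([x,y],.078,.0055))
im=d["image"]; cv2.imwrite("pics/w4d.png",cv2.convertScaleAbs(cv2.resize(im[200:245,300:340],None,fx=14,fy=14,interpolation=cv2.INTER_CUBIC),alpha=2.2))
```

```text
tcp from cam [0.55955371 0.07362345 0.1366718 ]
0 knobtop [257. 471. 428. 622.] collar [266. 299. 419. 440.] tip [328. 242. 356. 269.] shank end [313. 248. 371. 303.] if at .078 [305. 195. 379. 265.]
0.001 knobtop [257. 481. 428. 631.] collar [266. 307. 418. 447.] tip [328. 249. 356. 275.] shank end [313. 255. 371. 310.] if at .078 [305. 202. 379. 272.]
0.002 knobtop [257. 491. 427. 640.] collar [266. 315. 418. 455.] tip [328. 256. 356. 282.] shank end [313. 262. 371. 317.] if at .078 [305. 208. 379. 278.]
hole 0.5612 0.0739 [310. 205. 384. 275.]
hole 0.5605 0.0735 [306. 201. 380. 271.]
hole 0.562 0.0735 [309. 211. 383. 280.]
```

View pics/w4d.png

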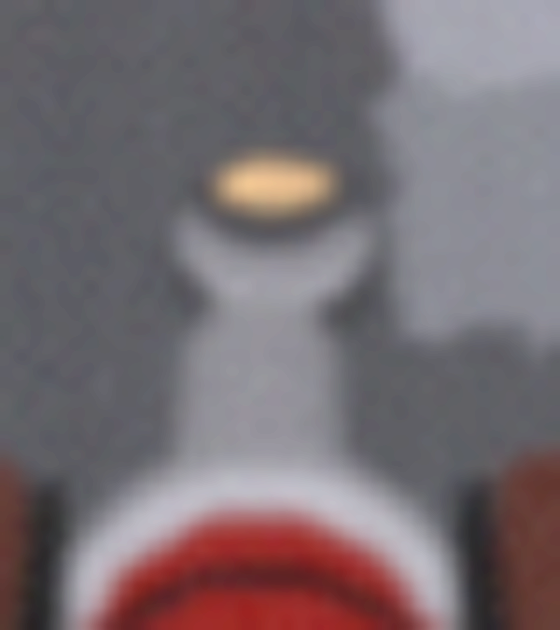

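Pin tip and hole nearly line up: hole centre is about (319,215.6) and shank about (318.3), so I need a shift of 0.7 mm in tool x and -0.4 mm in tool y. Lowering with contact stop.

Run:
```python
from h import *
yaw=np.radians(73.3); tx=np.array([np.cos(yaw),np.sin(yaw),0]); ty=np.array([np.sin(yaw),-np.cos(yaw),0])
p=np.array([.56047,.07356,.1366])+.0007*tx-.0004*ty
cmd=settle(p,n=1); e=cmd-p; f0=np.array(current_force())
hit=servo_line([cmd[0],cmd[1],.106],QY,rate=.03,contact_N=8)
print(hit,current_position(),np.array(current_force())-f0,current_finger_gap())
if not hit:
    hit=servo_line([cmd[0],cmd[1],.090],QY,rate=.02,contact_N=8)
    print(hit,current_position(),np.array(current_force())-f0)
c=capture("wrist"); np.savez("w5.npz",**c)
cv2.imwrite("pics/w5c.png",cv2.resize(c["image"][170:300,250:390],None,fx=5,fy=5,interpolation=cv2.INTER_CUBIC))
c=capture("side"); p=proj(c,[[.56,.072,.1]])[0].astype(int)
cv2.imwrite("pics/s5c.png",cv2.resize(c["image"][p[1]-40:p[1]+40,p[0]-50:p[0]+50],None,fx=7,fy=7,interpolation=cv2.INTER_CUBIC))
print(current_clock())
```

```text
False [0.5605156  0.07427292 0.10620622] [ 1.07680432 -0.0802967   0.11537136] 0.015550361837125774
False [0.5600667  0.07425485 0.08999199] [-0.95247372 -0.36532873  2.51699553]
15.4167
```

View pics/w5c.png

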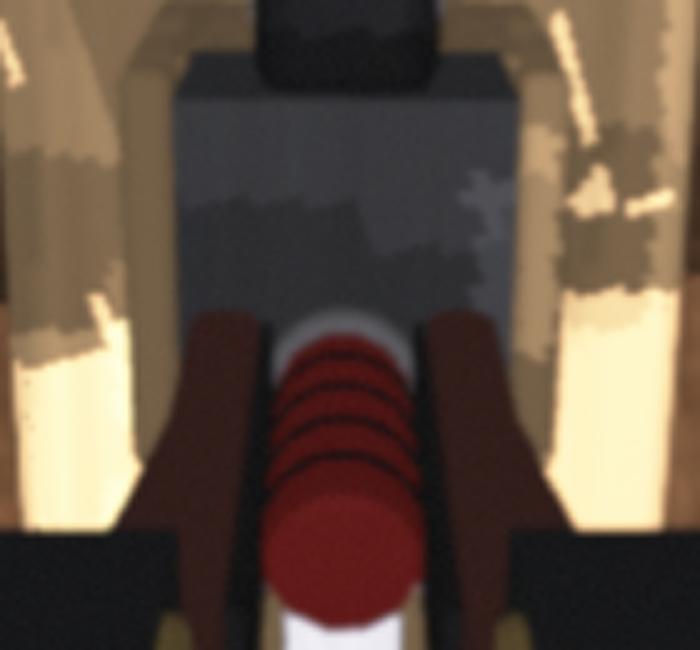

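View pics/s5c.png

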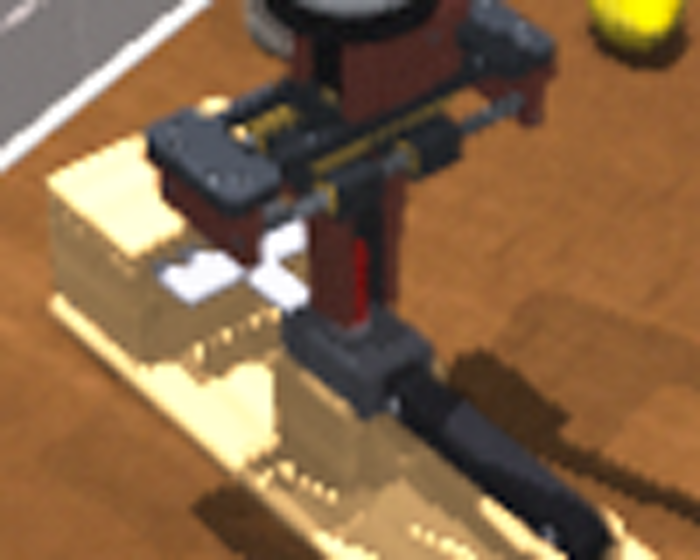

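Pin is through the hole with its collar at the socket top: side crop (355,320), TCP z 0.090 as predicted. I'll press a little more, release and check.

Run:
```python
from h import *
p=np.array(current_position())
hit=servo_line([p[0],p[1],.085],QY,rate=.015,contact_N=6); print(hit,current_position(),current_force())
z=current_position()[2]
move_gripper(.05); sleep(.3); print(current_finger_gap())
p=current_position()
servo_line([p[0],p[1],.20],QY,rate=.15)
c=capture("wrist"); np.savez("w6.npz",**c); cv2.imwrite("pics/w6.png",c["image"])
c=capture("side"); p=proj(c,[[.56,.072,.1]])[0].astype(int)
cv2.imwrite("pics/s6c.png",cv2.resize(c["image"][p[1]-40:p[1]+40,p[0]-50:p[0]+50],None,fx=7,fy=7,interpolation=cv2.INTER_CUBIC))
P=cloud(c)
print(current_clock())
```

```text
True [0.56004351 0.07424462 0.08993515] [-0.97362176  0.0633138   6.51679488]
0.05008753217818158
17.625
```

View pics/w6.png

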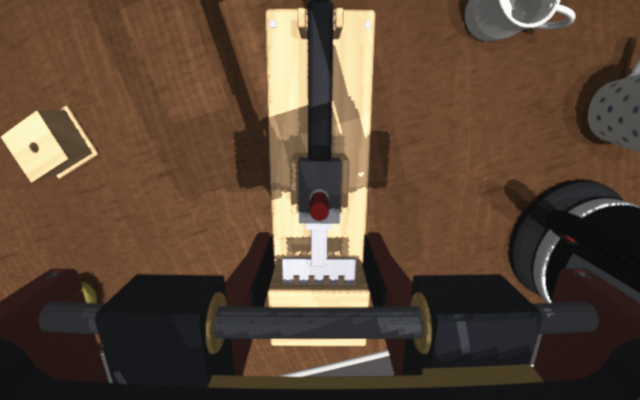

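View pics/s6c.png

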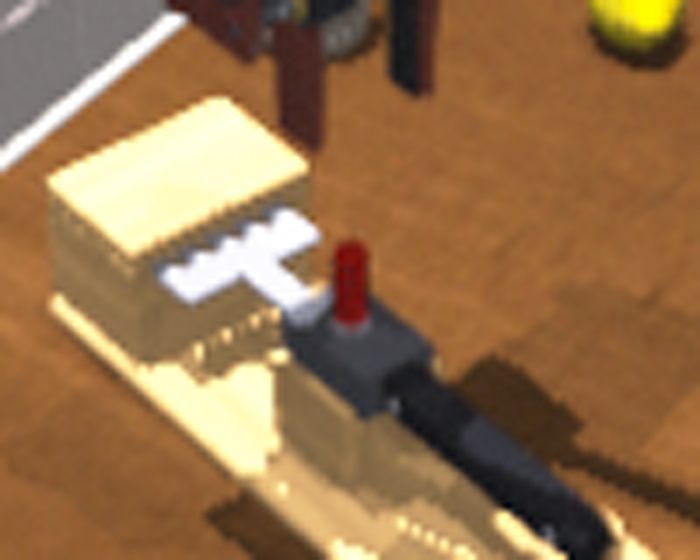

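Seated: collar flat on the socket (side crop 350,318), knob upright, 6.5 N stop at the predicted height. I'll check the knob's height and the handle axis before grasping.

Run:
```python
from h import *
L=lambda f:{k:v for k,v in np.load(f).items()}
d=L("w6.npz"); P=cloud(d)
print("knob top",np.percentile(P[190:222,308:332][...,2],[90,95,99]).round(4))
m=np.zeros(P.shape[:2],bool); m[20:150,295:345]=1; m&=(P[...,2]>.068)&(P[...,2]<.08)
p=P[m][:,:2].astype(np.float32); vx,vy,x0,y0=cv2.fitLine(p,cv2.DIST_HUBER,0,.001,.001).ravel(); print("grip line yaw",np.degrees(np.arctan2(vy,vx)),x0,y0,m.sum())
for s in (-.06,-.07): 
    dx=np.array([np.cos(np.radians(-16.7)),np.sin(np.radians(-16.7))]); g=np.array([.561,.074])+s*dx
    t=(g[0]-x0)/vx; print(g,"line y",y0+vy*t)
    pr=proj(d,[[*g,.076]]); print(pr)
print("slot", [ (round(q["conf"],2),q["xy"]) for q in spot_in("wrist","handle_grip")])
dd=np.radians(-16.7); ax=np.array([-np.sin(dd),np.cos(dd),0])
qf=(Rn.from_rotvec(-np.pi/4*ax)*Rn.from_quat(QY))
b=np.array([.561,.074])+(-.06-.08)*dx
print("end of draw",b)
for pz in ([*b,.046],[*b,.20],[*b,.28],[b[0]+.0,b[1],.33],[.45,.1,.3]):
    for n,q in (("lvl",QY),("tilt",qf.as_quat())):
        s=inverse_kinematics(pz,q); print(np.round(pz,3),n,None if s is None else np.round(s,2))
```

```text
knob top [0.1202 0.1206 0.1211]
grip line yaw -16.829489 0.46585461 0.10347589 3217
[0.50353065 0.09124163] line y 0.09207966235370363
[[318.85484749 131.53635187]]
[0.49395243 0.09411524] line y 0.09497687914093395
[[318.8538805  120.00961433]]
slot [(0.91, [318.0, 124.9])]
end of draw [0.42690485 0.11423047]
[0.427 0.114 0.046] lvl [ 0.1   0.4   2.03 -0.    0.71 -1.17]
[0.427 0.114 0.046] tilt None
[0.427 0.114 0.2  ] lvl [ 0.1   0.15  1.86 -0.    1.12 -1.17]
[0.427 0.114 0.2  ] tilt None
[0.427 0.114 0.28 ] lvl [ 0.1   0.07  1.75 -0.    1.32 -1.17]
[0.427 0.114 0.28 ] tilt None
[0.427 0.114 0.33 ] lvl [ 0.1   0.03  1.66 -0.    1.44 -1.17]
[0.427 0.114 0.33 ] tilt [ 0.58 -0.19  2.14 -0.84  0.81 -0.22]
[0.45 0.1  0.3 ] lvl [ 0.07  0.09  1.68 -0.    1.38 -1.21]
[0.45 0.1  0.3 ] tilt [ 0.48 -0.13  2.19 -0.91  0.68 -0.18]
```

Run:
```python
from h import *
g=np.array([.5035,.0917])
servo_line([*g,.20],QY,rate=.2)
f0=np.array(current_force())
hit=servo_line([*g,.046],QY,rate=.12,contact_N=10); print(hit,current_position(),current_finger_gap())
if not hit:
    move_gripper(0.0); print("gap",current_finger_gap(),np.array(current_force())-f0)
    c=capture("wrist"); np.savez("w7.npz",**c); cv2.imwrite("pics/w7.png",c["image"])
    c=capture("side"); p=proj(c,[[.53,.08,.1]])[0].astype(int)
    cv2.imwrite("pics/s7c.png",cv2.resize(c["image"][p[1]-50:p[1]+50,p[0]-60:p[0]+60],None,fx=6,fy=6,interpolation=cv2.INTER_CUBIC))
print(current_clock())
```

```text
False [0.50413331 0.09169295 0.04658381] 0.05003154430860229
gap 0.02203191795064043 [-0.15078688  0.35542061  3.09684227]
20.2
```

View pics/w7.png

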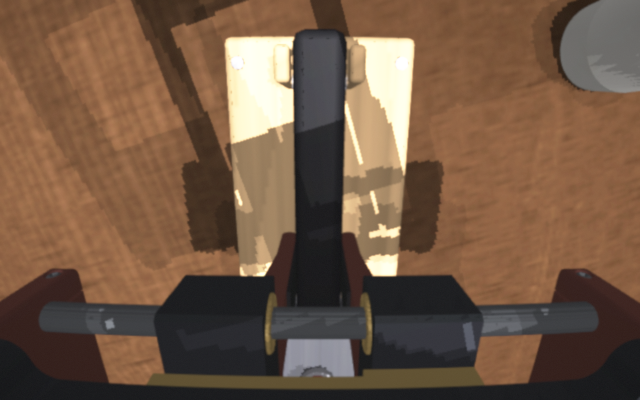

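View pics/s7c.png

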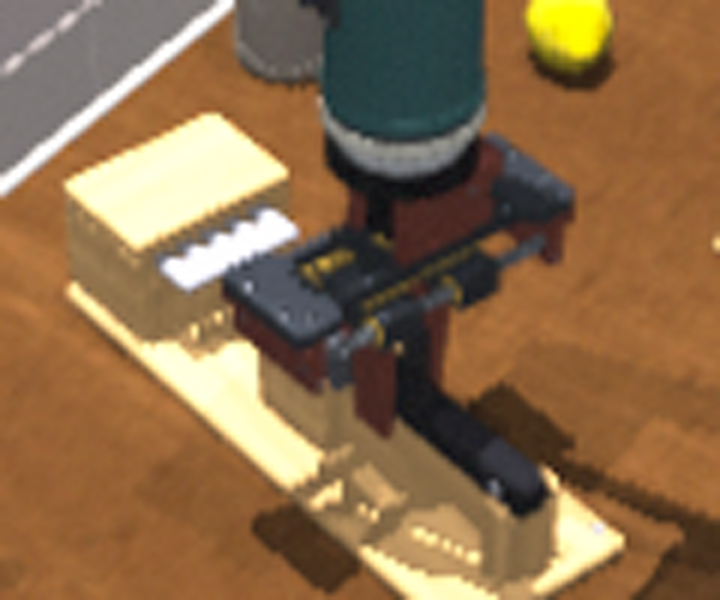

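Handle held with the gap at 22.0 mm, the grip's width. The pads sit between the rails and the rear rest. Now drawing it straight back.

Run:
```python
from h import *
dx=np.array([np.cos(np.radians(-16.8)),np.sin(np.radians(-16.8))]); g=np.array([.5035,.0917])
f0=np.array(current_force())
for s in (.02,.05,.082):
    hit=servo_line([*(g-s*dx),.0463],QY,rate=.05,contact_N=25); print(s,hit,current_position(),(np.array(current_force())-f0).round(1),current_finger_gap())
    if hit: break
c=capture("side"); p=proj(c,[[.5,.09,.1]])[0].astype(int)
cv2.imwrite("pics/s8c.png",cv2.resize(c["image"][p[1]-60:p[1]+60,p[0]-75:p[0]+75],None,fx=5,fy=5,interpolation=cv2.INTER_CUBIC))
print(current_clock())
```

```text
0.02 False [0.48253468 0.09782928 0.04619569] [-4.1  1.6  1.6] 0.02184704271818627
0.05 False [0.45502356 0.10622042 0.04621312] [-1.2  0.1 -5.9] 0.02201877184029573
0.082 False [0.43036299 0.11480345 0.04697933] [ 12.2  -7.8 -17.3] 0.021923055967398773
22.3417
```

View pics/s8c.png

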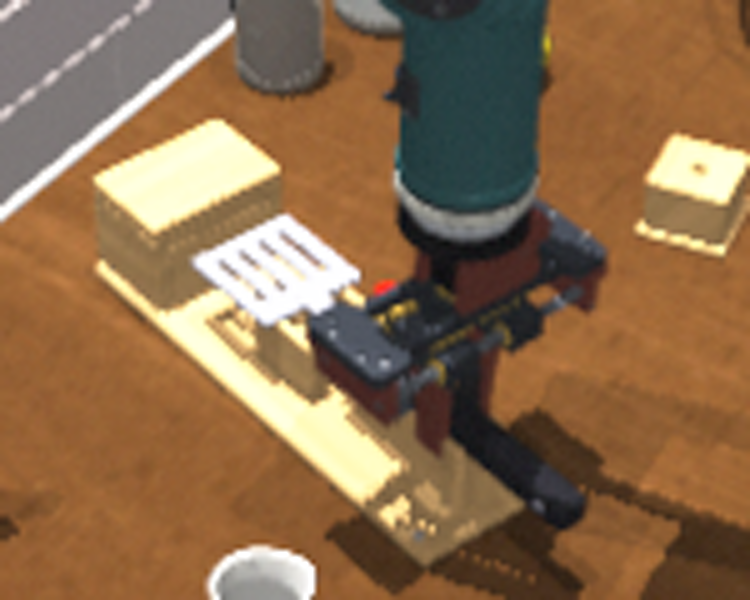

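The blade is out of the slot, its tip at crop (200,255) clear of the block face. The force readings suggest the fingers lean on the rear rest (rest at x -150, pads reaching -152). I'll ease forward 7 mm, check, then lift.

Run:
```python
from h import *
dx=np.array([np.cos(np.radians(-16.8)),np.sin(np.radians(-16.8))]); g=np.array([.5035,.0917])
p=g-.073*dx
servo_line([*p,.0475],QY,rate=.04); print(current_position(),np.array(current_force()).round(1),current_finger_gap())
hit=servo_line([*p,.075],QY,rate=.04,contact_N=15); print(hit,current_position(),np.array(current_force()).round(1),current_finger_gap())
c=capture("side"); q=proj(c,[[.5,.09,.1]])[0].astype(int)
cv2.imwrite("pics/s9c.png",cv2.resize(c["image"][q[1]-60:q[1]+60,q[0]-75:q[0]+75],None,fx=5,fy=5,interpolation=cv2.INTER_CUBIC))
print(current_clock())
```

```text
[0.43273709 0.11289    0.047394  ] [-0.1 -1.  -3.4] 0.021611156949056794
False [0.43351572 0.1127869  0.07497428] [-0.6  0.  -3.2] 0.021696568935844783
23.6083
```

View pics/s9c.png

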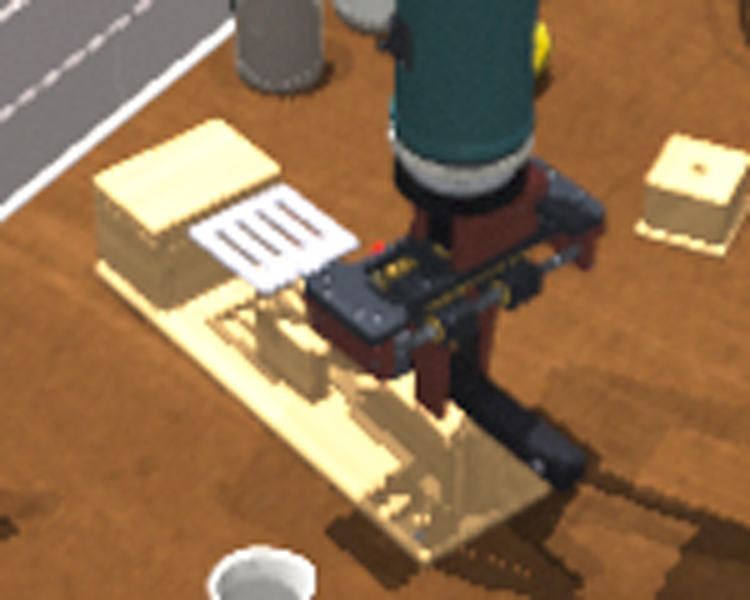

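Free, with about 3 N of weight on the tool and the blade still level. I'll lift and then tilt slowly.

Run:
```python
from h import *
servo_line([.4336,.1128,.26],QY,rate=.10); print(current_position(),np.array(current_force()).round(1),current_finger_gap())
dd=np.radians(-16.8); ax=np.array([-np.sin(dd),np.cos(dd),0])
path=[(20,[.44,.11,.32]),(47,[.46,.10,.40])]
for t,p in path:
    q=(Rn.from_rotvec(-np.radians(t)*ax)*Rn.from_quat(QY)).as_quat()
    try: servo_line(p,q,rate=.05)
    except PlanningError as e:
        print("plan",t,e); break
    print(t,current_position(),np.array(current_force()).round(1),current_finger_gap(),current_clock())
for n in ("side","top","wrist"):
    c=capture(n); np.savez(f"{n}10.npz",**c); cv2.imwrite(f"pics/{n}10.png",c["image"])
```

```text
[0.43321826 0.11275584 0.25946374] [ 0.5  0.1 -3.7] 0.022070698920594534
20 [0.44014402 0.10991928 0.31971659] [-0.1  1.4 -4.3] 0.021877273907480285 26.9667
47 [0.46006775 0.10000383 0.39997845] [-0.3 -0.1 -3.3] 0.021978998102329513 28.775
```

View pics/side10.png

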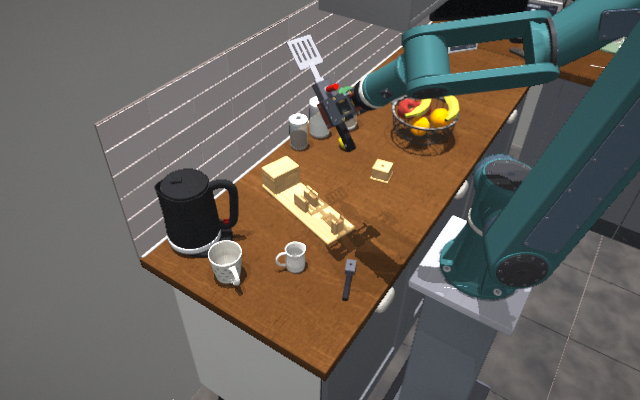

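View pics/wrist10.png

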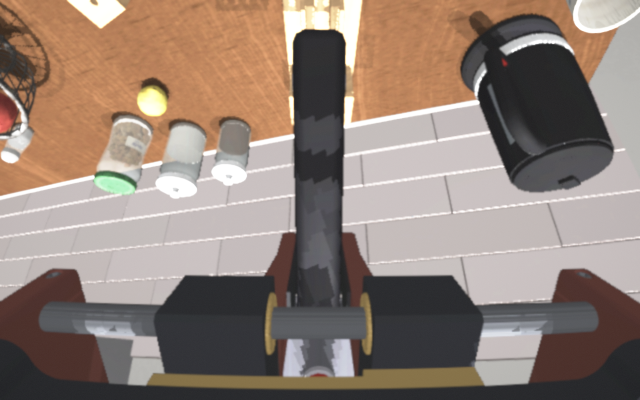

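The side view shows the turner held with the blade up at (303,50), the handle end at (349,148) and the red knob at (332,88). I'll measure the angle and heights and check the pin.

Run:
```python
from h import *
L=lambda f:{k:v for k,v in np.load(f).items()}
c=L("side10.npz"); P=cloud(c); capture("side")
cv2.imwrite("pics/s10c.png",cv2.resize(c["image"][30:155,270:380],None,fx=4.6,fy=4.6,interpolation=cv2.INTER_CUBIC))
for k in ("head","handle","pin"):
    for d in silhouettes("side",k)[:2]:
        m=d["region"]; p=P[m]; p=p[p[:,2]>.2]
        if len(p)>10: print(k,round(d["conf"],2),d["xy"],len(p),"zmin/max",p[:,2].min().round(3),p[:,2].max().round(3),p.mean(0).round(3))
# points near expected tool axis
R=Rn.from_quat(current_orientation()).as_matrix(); hx=R[:,1]; tcp=np.array(current_position()); gp=tcp-.019*R[:,2]
print("tool y (handle x) angle from vertical",np.degrees(np.arccos(hx[2])))
Q=(P-gp)@R  # in tool coords
m=(c["range_z"]>0)&(abs(Q[...,0])<.045)&(Q[...,1]>-.13)&(Q[...,1]<.24)&(abs(Q[...,2])<.03)
q=Q[m]; 
for lo,hi in ((-.12,-.06),(-.06,-.02),(.05,.09),(.12,.16),(.16,.2),(.2,.24)):
    s=q[(q[:,1]>lo)&(q[:,1]<hi)]; 
    if len(s): print(lo,hi,len(s),np.median(s,0).round(4))
w=P[m]; print("z range",w[:,2].min(),w[:,2].max(), "y ext",q[:,1].min(),q[:,1].max())
print(current_qvel())
```

```text
head 0.64 [304.0, 54.1] 862 zmin/max 0.218 1.13 [0.568 0.052 0.518]
handle 0.79 [338.9, 125.4] 499 zmin/max 0.341 1.13 [0.435 0.118 0.418]
tool y (handle x) angle from vertical 43.00568169379992
-0.12 -0.06 183 [ 0.0058 -0.0829 -0.0085]
-0.06 -0.02 116 [ 0.0059 -0.045  -0.0099]
0.05 0.09 249 [ 0.0089  0.0704 -0.0115]
0.12 0.16 296 [0.0011 0.1431 0.0038]
0.16 0.2 317 [-0.0009  0.1802  0.0055]
0.2 0.24 121 [0.0005 0.2064 0.0064]
z range 0.3312665796480978 0.5643627027986529 y ext -0.10710008647741437 0.2125801537321396
[-0.00052698 -0.00060786  0.00189177 -0.00074306 -0.00238546 -0.00056789]
```

View pics/s10c.png

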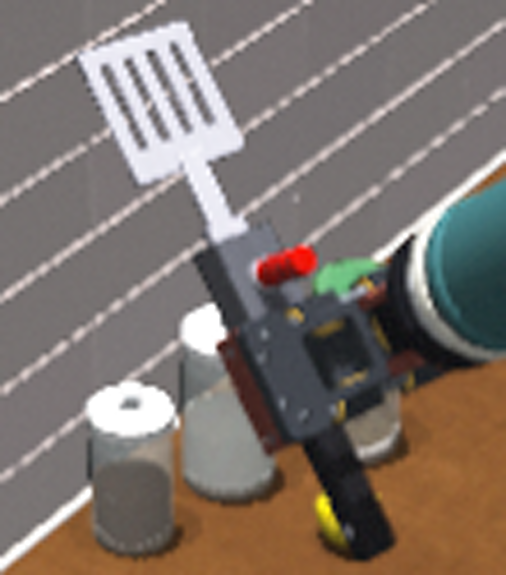

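Run:
```python
from h import *
sleep(.3)
c=capture("side"); P=cloud(c); im=c["image"].astype(int)
R=Rn.from_quat(current_orientation()).as_matrix(); gp=np.array(current_position())-.019*R[:,2]
red=(im[...,2]>90)&(im[...,2]>2.5*im[...,1])&(im[...,2]>2.5*im[...,0]); red[:70]=0; red[110:]=0; red[:,:315]=0; red[:,350:]=0
q=((P-gp)@R)[red]; q=q[(abs(q[:,0])<.03)]; print(len(q),"tool z range",np.percentile(q[:,2],[2,10,50,90,98]).round(4),"xy",np.median(q,0).round(4))
lo=q[q[:,2]<np.median(q[:,2])].mean(0); hi=q[q[:,2]>=np.median(q[:,2])].mean(0); v=lo-hi; print("axis lean deg",np.degrees(np.arctan2(v[:2],-v[2])).round(1))
a=proj(c,[gp+R@[0,.06,-.056],gp+R@[0,.06,-.016]]); print("expected knob top/bottom px",a.round(1)); ys,xs=np.nonzero(red); print("red px",xs.min(),xs.max(),ys.min(),ys.max())
print(current_finger_gap(),np.array(current_force()).round(2),current_clock())
```

```text
61 tool z range [-0.06   -0.0576 -0.0514 -0.0258 -0.0205] xy [ 0.0049  0.0575 -0.0514]
axis lean deg [ -9.4 -12.3]
expected knob top/bottom px [[335.   84.3]
 [327.   89.3]]
red px 326 338 84 90
0.021751657411652768 [-0.1  -0.42 -2.43] 29.475
```

Run:
```python
from h import *
c=capture("side")
R=Rn.from_quat(current_orientation()).as_matrix(); gp=np.array(current_position())-.019*R[:,2]
S=14; x0,y0=305,65; W,H=50,42
im=cv2.resize(c["image"][y0:y0+H,x0:x0+W],None,fx=S,fy=S,interpolation=cv2.INTER_CUBIC); raw=im.copy()
a=np.linspace(0,2*np.pi,40)
def ring(r,z,col):
    p=gp+np.c_[r*np.cos(a),.06+r*np.sin(a),0*a+z]@R.T
    u=((proj(c,p)-[x0,y0]+.5)*S).astype(int); cv2.polylines(im,[u],True,col,1)
ring(.008,-.056,(0,255,0)); ring(.008,-.016,(0,255,0)); ring(.009,-.013,(255,255,0))
box=np.array([[sx*.02,y,-.013] for sx,y in((-1,.035-.01),(1,.025),(1,.085),(-1,.085))])
u=((proj(c,gp+box@R.T)-[x0,y0]+.5)*S).astype(int); cv2.polylines(im,[u],True,(255,0,255),1)
cv2.imwrite("pics/ov.png",im)
```

```text
(no output)
```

View pics/ov.png

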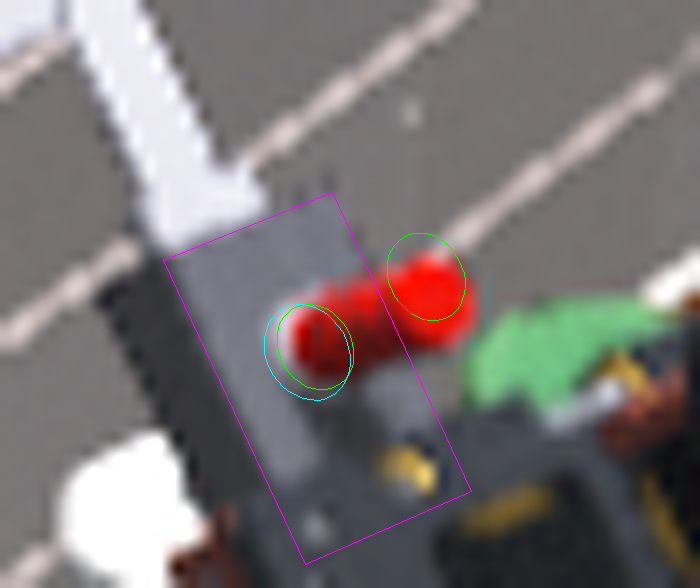

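The collar sits on the hole in the socket, but the knob seems to lean some degrees toward the handle. Play in the hole would allow about 6.5°, and the limit is 11.5°. I'll check it in the top camera too.

```bash
cat > ov.py <<'E'
from h import *
def ov(n,name,S=14,W=50,H=42):
    c=capture(n)
    R=Rn.from_quat(current_orientation()).as_matrix(); gp=np.array(current_position())-.019*R[:,2]
    ctr=proj(c,[gp+R@[0,.06,-.03]])[0].astype(int); x0,y0=ctr-[W//2,H//2]
    im=cv2.resize(c["image"][y0:y0+H,x0:x0+W],None,fx=S,fy=S,interpolation=cv2.INTER_CUBIC)
    a=np.linspace(0,2*np.pi,40)
    def ring(r,z,col,dy=0):
        p=gp+np.c_[r*np.cos(a),.06+dy+r*np.sin(a),0*a+z]@R.T
        u=((proj(c,p)-[x0,y0]+.5)*S).astype(int); cv2.polylines(im,[u],True,col,1)
    ring(.008,-.056,(0,255,0)); ring(.008,-.056,(0,255,255),-.005); ring(.009,-.013,(255,255,0))
    box=np.array([[sx*.02,y,-.013] for sx,y in((-1,.025),(1,.025),(1,.085),(-1,.085))])
    u=((proj(c,gp+box@R.T)-[x0,y0]+.5)*S).astype(int); cv2.polylines(im,[u],True,(255,0,255),1)
    cv2.imwrite(name,im)
E
python3 -c "
from ov import *
ov('top','pics/ovt.png')"
```

```text
(no output)
```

View pics/ovt.png

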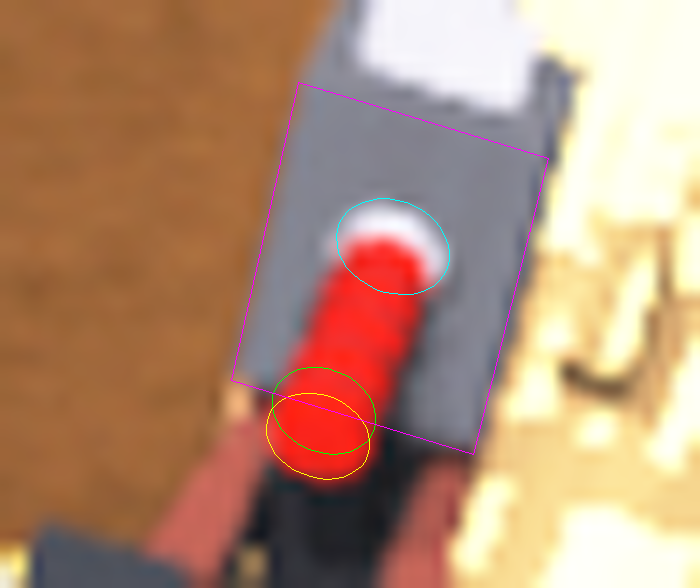

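The top view puts the lean at about 5 mm over 43 mm, roughly 0.12 rad. That is the full play of the hole and below the 0.2 limit. The collar (390,245) lies on the hole. All checks are within limits, so I'm handing in.

```bash
python3 -c "
from h import *
print(current_clock(),current_position(),current_finger_gap(),abs(np.array(current_qvel())).max()); close_job()"
```

```text
29.575 [0.45998971 0.10000494 0.39998754] 0.022044889341989525 0.0022476476520712995
the job is handed in; nothing more can be done
```

The pin is in and I let go of it. The turner was still held still, blade up, when I handed the job in at 29.6 s. The hand-in reports no verdict.

**What I did:** I took the red-knobbed pin from its stand and lowered it through the socket until contact stopped it with its collar on the socket. I then released it and measured the knob top at 0.121 m, as it should be when seated. I gripped the black handle (finger gap 22 mm), drew the turner straight back about 8 cm, lifted it, and tilted it blade up.

**Last checks:**

| Check | Measured | Required |
|---|---|---|
| Blade angle from vertical | 43° | 29 to 61° |
| Lowest point of the turner | about 0.33 m | handle end over 0.10 m |
| Highest point of the turner | about 0.56 m | blade tip over 0.20 m |
| Pin lean | about 0.12 rad | below 0.2 rad |
| Joint speeds | under 0.003 rad/s | handle under 0.03 m/s |

- **Grip:** the handle had not slipped in the fingers.
- **Bystanders:** the arm met none of the other objects, and the pictures show no change, though I did not measure their positions again.

**What was not clean:**
- **Draw:** at the end of the draw the fingers leaned on the rear rest with a force change of about 23 N. I eased forward about 9 mm and lifted clear.
- **Pin lean:** the two cameras disagreed. The side camera suggested about 10° toward the handle and the top camera about 6.6°. I trusted the top view because it matches the most the hole's play allows.

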